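# Reseat two raised sample vials in a reader under its push-latch cover

### The arm

A 7-joint arm with a two-finger parallel gripper is mounted at the origin on a cart in front of the work surface, level with it; the furniture and walls round the work are solid. World frame = base frame: x ahead of the robot, y to its left, z up, the work surface at z = 0. Lengths are in m, angles in rad, forces in N, time in s.
With the tool pointing down it reaches from about 0.35 to 0.775 m from the base axis. Payload 3.1 kg.
Tool frame: the origin (TCP) lies between the finger pads; the fingertips stand 8 mm ahead of it and the grasp point (between the pads) lies 11 mm behind it; x points along the fingers, z is the direction in which the jaws open and shut, and the axes are right-handed (so a half turn about x gives the same grasp; the last joint's range is limited). The gripper opens to 85 mm and grips with 20 to 120 N. Pads are 22 mm wide; open, the fingers measure 114 mm over their backs; the gripper's body (76 mm by 85 mm) begins 54 mm behind the grasp point. The pads swing forward as they close: fully open they stand 13 mm farther back than shut.
Start: joints at [1.116, 0.311, 0.014, 1.512, -0.004, 1.319, -0.027], TCP at [0.221, -0.504, 0.239] pointing down, gripper open.
Joint ranges: [-2.7, 2.7], [-0.3, 1.91], [-1.27, 1.3], [0.12, 2.57], [-1.44, 4.58], [0.2, 2.03], [-3.05, 3.05]. Speed limits (rad/s): [2.79, 2.79, 3.14, 3.14, 3.14, 3.14, 3.14].

### API

Orientations are given as a rotation vector (axis times angle).
In Python, from station import env gives the robot as it stands.
- The arm moves only by the shell command python3 -m inch 'ROWS' [FORCE]. ROWS is JSON, a list of rows, each an object with "gripper": the opening in per cent of the stroke, from 0 (shut) to 100 (fully open); "xyz": the shift along the tool's x, y, z in m, a list of three; "dr": the turn, a rotation vector about the tool's x, y, z in rad, a list of three. A call has 1 to 5 rows; each row shifts and turns the commanded pose from where the row before left it, along the tool's axes as they then stand; what a row does not reach is not made up. A row lasts 1/8 s, in which the tool goes at most 62.5 mm and 10.7 degrees, less where a joint would pass 70% of its speed; a pose out of reach is approached as far as the arm can. A call is refused whole if a number of a shift passes 0.0625 or a number of a turn 0.188, either way. A call with a gripper value outside its range is refused whole. The fingers move at their own pace and stop on an object; FORCE is the grip in N (left out, the last holds). Time passes only in rows, so rows that do not move let the fingers close. It gives the time, the measured TCP pose, the force and the opening at its end, in the units of the state.
- env.sense(): the state, without advancing time (a new reading comes with each control period).
- env.get_image(name): name is "scene" or "top"; returns a dict with "pixels" (400x640x3 uint8, red, green, blue), "fx", "fy", "cx", "cy" (pixels), "distortion" ([k1, k2, p1, p2, k3] as OpenCV has them; the pictures are not rectified), "rvec" (rotation vector, rad) and "tvec" (3), from world to camera coordinates, as OpenCV has them. Camera axes: x right, y down, z forward; pixel columns grow to the right and rows downward; lengths in m; the calibration is good to about 2 mm. A picture is of the moment at which its call begins. There is no depth.
- env.job_done(): hands the job in, once; it reports no verdict.
The state is a dict: "time_s": time; "q": joint angles; "joint_velocities": joint speeds; "joint_torque": joint torques, N m; "eef_pos": TCP position; "tool_rot": TCP orientation; "contact_force": force on the tool from outside, world axes, zero at the start; "wrist_torque": the same for the moment, N m; "width": opening from 0.0 (shut) to 1.0 (fully open).
Only numpy, scipy, OpenCV 4.12 (cv2) and the standard library are available. Lean on these libraries where they do the work, as an engineer would, in place of code of your own. Each camera call takes 0.05 s, during which the arm holds its last target.

### The job

Two of the four blue-capped vials in the white vial reader have ridden up in their wells. Press down on the front of the reader's cover and let go so that it pops open, push the raised vials down until they are fully home like their neighbours, then swing the cover down and press it until it latches shut. Only touch and push: lift no vial, and leave the other things on the bench where they stand.

Things in the scene. Friction and masses are not known exactly. Their poses are not given: they have to be found in the camera images.
- reader: White vial reader fixed to the bench, 176 mm wide (y), 194 mm deep (x -100 front to +94 back), flat deck 62 mm above the bench, dark display on the sloped nose. Origin on the bench under it; x points from its front to its back (away from the robot), z up. Four wells in a row at x = -12 mm, y = -46.5, -15.5, +15.5 and +46.5 mm, a vial in each; any vial may be in any well.
- cover (a joint): Cover angle in rad: 0 latched shut, 1.35 fully open, -0.035 pressed in to its stop. Push-push latch: pressing the shut cover 4 mm in at the front edge (to the stop) and letting go frees it, and a damped spring opens it within 2 s. Swung down, pressed to the stop and let go, it latches; one more press frees it again. Pressing takes about 3 N at the front edge. Let go unlatched, it reopens.
- cover_hinge (a point): Point on the hinge axis of the cover, mid-width, at the back of the reader: 70 mm behind the reader's origin, 66 mm above the bench. The axis runs along the reader's y.
- press_spot (a point): Centre of the blue press mark on the cover's top face near its front edge; moves with the cover. Cover: smoked inverted tray 142 mm wide, 36 mm high, from 2 to 126 mm from the hinge; flat top face 37 mm from the hinge axis (square to the face), mark 115 mm along it. Shut: top face level, 103 mm above the bench. Open: it faces backwards, leaning 13 deg to the front, edge 197 mm up.
- vial_a (a joint): Height in m of vial a above its seated position: 0 fully home on the floor of its well, positive when it stands too high (a raised vial starts 8 to 14 mm up). Leaf springs in the well grip it: it stays at any height, moves down under about 6 N, and does not spring back.
- cap_a (a point): Centre of the top of the blue cap (27 mm across) of vial a; moves with the vial. Fully home it is 81 mm above the bench; the caps clear the shut cover even when raised.
- vial_b (a joint): Height in m of vial b above its seated position: 0 fully home on the floor of its well, positive when it stands too high (a raised vial starts 8 to 14 mm up). Leaf springs in the well grip it: it stays at any height, moves down under about 6 N, and does not spring back.
- cap_b (a point): Centre of the top of the blue cap (27 mm across) of vial b; moves with the vial. Fully home it is 81 mm above the bench; the caps clear the shut cover even when raised.
- vial_c (a joint): Height in m of vial c above its seated position: 0 fully home on the floor of its well, positive when it stands too high (a raised vial starts 8 to 14 mm up). Leaf springs in the well grip it: it stays at any height, moves down under about 6 N, and does not spring back.
- cap_c (a point): Centre of the top of the blue cap (27 mm across) of vial c; moves with the vial. Fully home it is 81 mm above the bench; the caps clear the shut cover even when raised.
- vial_d (a joint): Height in m of vial d above its seated position: 0 fully home on the floor of its well, positive when it stands too high (a raised vial starts 8 to 14 mm up). Leaf springs in the well grip it: it stays at any height, moves down under about 6 N, and does not spring back.
- cap_d (a point): Centre of the top of the blue cap (27 mm across) of vial d; moves with the vial. Fully home it is 81 mm above the bench; the caps clear the shut cover even when raised.
- timer: White bench timer with three coloured buttons, 64x72x20 mm, lying loose on the bench; origin under its centre. Leave it alone.
- spare_vial_white: Loose vial with a white cap, 25 mm across, 61 mm tall, standing on the bench; origin at its foot. Leave it alone.
- spare_vial_orange: Loose vial with an orange cap, 25 mm across, 63 mm tall, standing on the bench; origin at its foot. Leave it alone.

How it is judged:
On the way, in this order (a step that is already met when the one before it is completed fails the run):
1. the cover, freed by a press, has swung open (value of joint cover above 1 rad), for 0.2 s.
2. with the cover open, the raised vials are pushed fully home (value of joint each of vial_a, vial_b, vial_c, vial_d below 0.002 m and value of joint cover above 0.6 rad), for 0.2 s.
At the end, for the whole second after the job is handed in: The cover is latched shut (within 0.012 rad of 0, nothing pressing on it) and all four vials are fully home (less than 2 mm above seated) (value of joint cover between -0.012 and 0.012 rad and value of joint each of vial_a, vial_b, vial_c, vial_d below 0.002 m); the robot touches nothing.
It fails at once if a vial is lifted (value of joint any of vial_a, vial_b above 0.018 m or value of joint any of vial_c, vial_d above 0.005 m).
It fails at once if a loose thing on the bench is moved more than 30 mm or a loose vial is tipped over (distance of any of timer, spare_vial_white, spare_vial_orange from where it was at the start of the episode above 0.03 m or angle between any of spare_vial_white, spare_vial_orange's own z axis and vertical above 0.6 rad).
It also fails if it takes over 58 s, if anything falls off the work surface, if the arm or the gripper's body presses on something with over 40 N, if the wrist force passes 120 N, or if a joint passes its speed limit or range.

## Working session

There is one attempt and no reset: what is moved stays moved. The work goes in short steps, Python scripts to look and compute and a shell command to move; the robot and the scene stay as the last step left them, time stands still between calls to the robot, and variables do not carry over. Pictures are saved under pics/ and viewed, and the job is handed in when it is done.

```bash
mkdir -p pics; ls
python3 - <<'E'
from station import env
import cv2,numpy as np
s=env.sense();print({k:np.round(v,3).tolist() for k,v in s.items()})
for n in("scene","top"):
    d=env.get_image(n);cv2.imwrite(f"pics/{n}0.png",d["pixels"][:,:,::-1])
    R=cv2.Rodrigues(np.array(d["rvec"]))[0];print(n,d["fx"],d["cx"],d["distortion"],-R.T@np.array(d["tvec"]))
E
```

```text
pics
{'time_s': 0.0, 'q': [1.116, 0.312, 0.014, 1.513, -0.004, 1.319, -0.027], 'joint_velocities': [0.0, -0.002, 0.001, 0.0, 0.001, -0.001, 0.001], 'joint_torque': [0.0, -37.991, 0.146, -23.06, 0.012, 0.014, -0.0], 'eef_pos': [0.22, -0.503, 0.238], 'tool_rot': [0.901, 1.379, -0.899], 'contact_force': [0.091, 0.052, 0.079], 'wrist_torque': [0.024, -0.023, 0.008], 'width': 1.003}
scene 481.15993060557395 324.7461777641399 [-0.100977  0.        0.        0.        0.      ] [-0.14135675  0.53322433  0.76382313]
top 489.2261537915884 319.01320831776195 [-0.13798021  0.          0.          0.          0.        ] [0.28766398 0.14076446 1.38283213]
```

View pics/scene0.png

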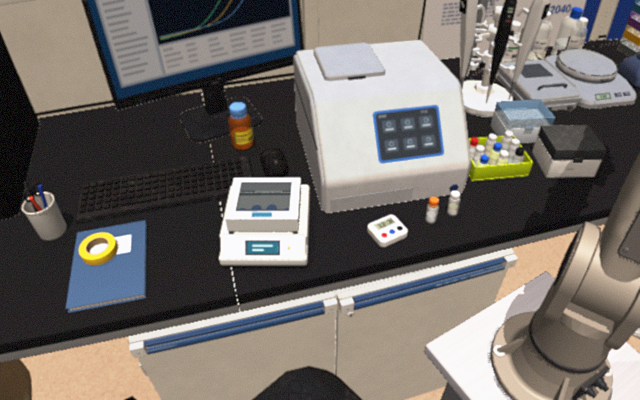

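View pics/top0.png

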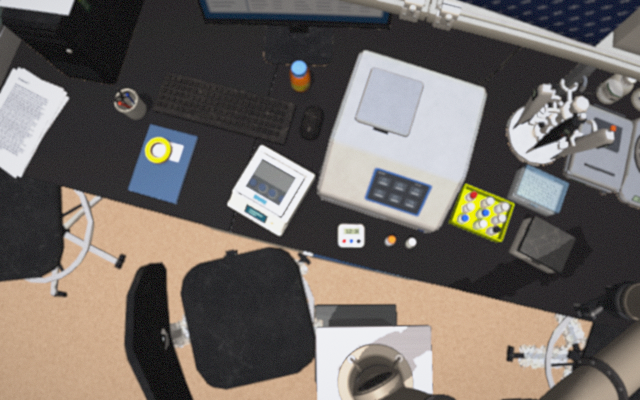

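The reader is at about (264,220) in the scene view and (270,190) in the top view. The blue press mark is at about (262,214) and (263,200). The timer and spare vials stand to its right. Next I'll measure these.

```bash
cat > h.py <<'E'
from station import env
import cv2,numpy as np
def grab(n,save=None):
    d=env.get_image(n)
    if save: cv2.imwrite(f"pics/{save}.png",d["pixels"][:,:,::-1])
    return d
def cam(d):
    K=np.array([[d["fx"],0,d["cx"]],[0,d["fy"],d["cy"]],[0,0,1]]);R=cv2.Rodrigues(np.array(d["rvec"],float))[0]
    return K,np.array(d["distortion"],float),R,np.array(d["tvec"],float)
def ray(d,uv,z):
    K,D,R,t=cam(d);p=cv2.undistortPoints(np.array(uv,float).reshape(-1,1,2),K,D)[:,0]
    v=np.c_[p,np.ones(len(p))]@R;c=-R.T@t
    return c+v*((z-c[2])/v[:,2])[:,None]
def proj(d,P):
    K,D,R,t=cam(d);return cv2.projectPoints(np.array(P,float).reshape(-1,3),np.array(d["rvec"],float),t,K,D)[0][:,0]
def crop(d,box,f,name):
    x0,y0,x1,y1=box;c=d["pixels"][y0:y1,x0:x1,::-1];cv2.imwrite(f"pics/{name}.png",cv2.resize(c,None,fx=f,fy=f,interpolation=cv2.INTER_CUBIC))
E
python3 - <<'E'
from h import *
S=grab("scene");T=grab("top")
crop(S,(210,165,320,275),5,"sc1");crop(T,(220,135,325,240),5,"tc1")
for n,d,b in(("s",S,(210,165,320,275)),("t",T,(220,135,325,240))):
    hsv=cv2.cvtColor(d["pixels"],cv2.COLOR_RGB2HSV)
    m=cv2.inRange(hsv,(92,90,90),(118,255,255));mm=np.zeros_like(m);mm[b[1]:b[3],b[0]:b[2]]=m[b[1]:b[3],b[0]:b[2]]
    k,l,st,c=cv2.connectedComponentsWithStats(mm)
    for i in range(1,k):
        if st[i,4]>5: print(n,st[i],c[i].round(1),ray(d,c[i],.103).round(4))
E
```

```text
s [252 206   8   4  24] [256.  207.6] [[0.5185 0.306  0.103 ]]
s [268 206   8   4  28] [271.5 207.5] [[0.503  0.2794 0.103 ]]
s [252 213  19   3  56] [261.2 214. ] [[0.4968 0.3047 0.103 ]]
s [247 242  32  12 285] [263.2 247.7] [[0.4157 0.3386 0.103 ]]
t [254 195  12   9  36] [259.6 198.9] [[0.4949 0.3057 0.103 ]]
t [246 206  20  16  83] [255.9 213.7] [[0.4555 0.3151 0.103 ]]
```

View pics/sc1.png

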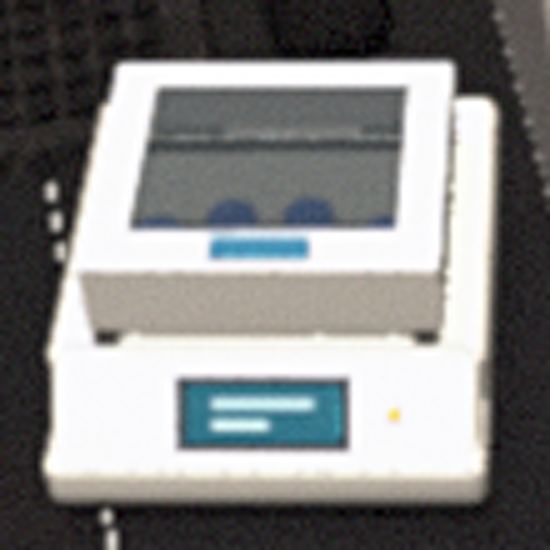

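View pics/tc1.png

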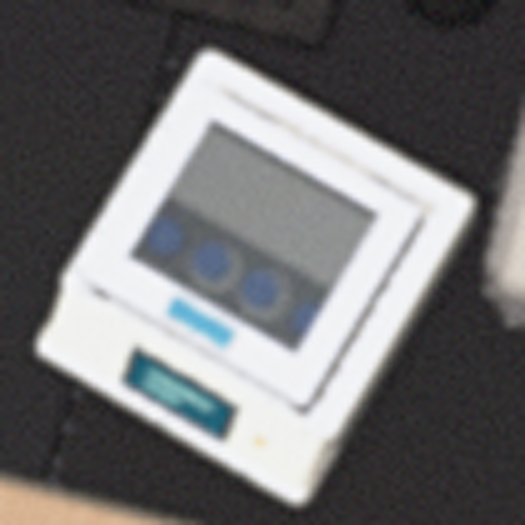

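The crops show the cover shut. The two middle caps are the ones visible highest through the window in the scene view. Next I'll get the reader's yaw from the cover's corners.

Run:
```python
from h import *
S=grab("scene");T=grab("top")
for n,d,b in(("s",S,(210,165,320,275)),("t",T,(220,135,325,240))):
    p={"s":[(80,272),(443,272),(455,63),(115,62)],"t":[(80,282),(305,404),(425,210),(215,88)]}[n]
    w={"s":[(133,227),(395,228),(406,88),(157,88)],"t":[(132,257),(297,350),(376,213),(212,122)]}[n]
    for q in(p,w):
        q=np.array(q)/5+np.array(b[:2])-.4
        P=ray(d,q,.103)[:,:2];print(n,P.round(4).tolist())
        print(" len",np.linalg.norm(np.roll(P,-1,0)-P,axis=1).round(3))
        e=[P[0]-P[1],P[3]-P[2]];f=[P[3]-P[0],P[2]-P[1]]
        print([np.degrees(np.arctan2(-v[0],v[1])).round(1) for v in e],[np.degrees(np.arctan2(v[1],v[0])).round(1) for v in f])
```

```text
s [[0.5199, 0.3701], [0.4476, 0.249], [0.5545, 0.1858], [0.6299, 0.3097]]
 len [0.141 0.124 0.145 0.126]
[np.float64(-30.8), np.float64(-31.3)] [np.float64(-28.7), np.float64(-30.6)]
s [[0.5324, 0.3425], [0.4787, 0.2537], [0.5509, 0.2111], [0.605, 0.301]]
 len [0.104 0.084 0.105 0.084]
[np.float64(-31.2), np.float64(-31.0)] [np.float64(-29.8), np.float64(-30.6)]
t [[0.5171, 0.3702], [0.4503, 0.2495], [0.554, 0.1856], [0.6228, 0.2989]]
 len [0.138 0.122 0.133 0.128]
[np.float64(-29.0), np.float64(-31.3)] [np.float64(-34.0), np.float64(-31.7)]
t [[0.5303, 0.3425], [0.4791, 0.2538], [0.5527, 0.2118], [0.6039, 0.3003]]
 len [0.102 0.085 0.102 0.085]
[np.float64(-30.0), np.float64(-30.1)] [np.float64(-29.8), np.float64(-29.8)]
```

Run:
```python
from h import *
from scipy.spatial.transform import Rotation as Ro
s=env.sense();R=Ro.from_rotvec(s["tool_rot"]).as_matrix();print(R.round(3))
S=grab("scene");T=grab("top")
print("instr",ray(S,[(318,207),(465,180),(300,95)],0).round(3).tolist(), ray(S,[(296,62),(300,95),(465,150)],.25).round(3).tolist())
print("instr top",ray(T,[(320,190),(437,230),(360,55),(485,85)],0).round(3).tolist(),ray(T,[(320,190),(437,230),(360,55),(485,85)],.2).round(3).tolist())
print("timer",ray(T,[(351,235)],.02).round(3),"vials",ray(T,[(391,240),(411,242)],.06).round(3).tolist())
print("rack",ray(T,[(455,185),(480,240),(515,250),(570,265)],.05).round(3).tolist())
```

```text
[[-0.     0.916  0.401]
 [ 0.001  0.401 -0.916]
 [-1.    -0.    -0.001]]
instr [[0.55, 0.148, 0.0], [0.447, -0.208, 0.0], [1.005, -0.051, 0.0]] [[0.763, 0.079, 0.25], [0.63, 0.14, 0.25], [0.316, -0.022, 0.25]]
instr top [[0.536, 0.145, 0.0], [0.416, -0.187, 0.0], [0.953, 0.019, 0.0], [0.855, -0.361, 0.0]] [[0.5, 0.145, 0.2], [0.397, -0.14, 0.2], [0.857, 0.036, 0.2], [0.773, -0.289, 0.2]]
timer [[0.404 0.06  0.02 ]] vials [[0.385, -0.046, 0.06], [0.379, -0.1, 0.06]]
rack [[0.537, -0.233, 0.05], [0.382, -0.295, 0.05], [0.352, -0.394, 0.05], [0.305, -0.554, 0.05]]
```

The large instrument's near face runs from about (0.55,0.15) to (0.43,-0.2), so I'll swing round inside it. First I'll close the gripper and turn it 126° in place, so that tool z = reader y and tool y = towards the reader's front.

```bash
cat >> h.py <<'E'
from scipy.spatial.transform import Rotation as Ro
YAW=np.radians(-30.5);XR=np.array([np.cos(YAW),np.sin(YAW),0]);YR=np.array([-np.sin(YAW),np.cos(YAW),0])
MARK=np.array([.4955,.305,0]);O=MARK+.045*XR
def r2w(x,y,z): return O+x*XR+y*YR+np.array([0,0,z])
def rel(P):
    s=env.sense();R=Ro.from_rotvec(s["tool_rot"]).as_matrix();return (R.T@(np.array(P)-s["eef_pos"])).round(4).tolist()
def inr(p):
    v=np.array(p)-O;return np.array([v@XR,v@YR,v[2]]).round(4)
E
python3 -m inch '[{"gripper":0,"dr":[-0.184,0,0]},{"dr":[-0.184,0,0]},{"dr":[-0.184,0,0]},{"dr":[-0.184,0,0]},{"dr":[-0.184,0,0]}]'
python3 -m inch '[{"dr":[-0.184,0,0]},{"dr":[-0.184,0,0]},{"dr":[-0.184,0,0]},{"dr":[-0.184,0,0]},{"dr":[-0.184,0,0]}]'
python3 -m inch '[{"dr":[-0.184,0,0]},{"dr":[-0.174,0,0]},{"xyz":[0,0,0]}]'
python3 - <<'E'
from h import *
s=env.sense();print(s["q"],s["width"],s["eef_pos"],(Ro.from_rotvec(s["tool_rot"]).as_matrix()@np.eye(3)).round(3).tolist(),s["contact_force"])
print([rel(p) for p in [(.3,-.25,.26),(.375,0,.26),(.37,.2,.26)]],rel(r2w(-.045,0,.14)))
E
```

```text
[ 1.11628649  0.31102121  0.0140308   1.51172183 -0.00439924  1.31918123
 -0.02721426] 1.0049930139135095 [ 0.22063034 -0.50371967  0.23914754] [[-0.0, 0.916, 0.401], [0.0, 0.401, -0.916], [-1.0, -0.0, -0.0]] [0.39802143 0.35422252 0.25635719]
[[-0.0208, 0.1745, -0.2006], [-0.0207, 0.3435, -0.3995], [-0.0207, 0.4192, -0.5847]] [0.0993, 0.5762, -0.6305]invalid input
invalid input
invalid input
```

```bash
python3 -m inch '[{"gripper":0,"xyz":[0,0,0],"dr":[-0.184,0,0]},{"gripper":0,"xyz":[0,0,0],"dr":[-0.184,0,0]},{"gripper":0,"xyz":[0,0,0],"dr":[-0.184,0,0]},{"gripper":0,"xyz":[0,0,0],"dr":[-0.184,0,0]},{"gripper":0,"xyz":[0,0,0],"dr":[-0.184,0,0]}]'
python3 -m inch '[{"gripper":0,"xyz":[0,0,0],"dr":[-0.184,0,0]},{"gripper":0,"xyz":[0,0,0],"dr":[-0.184,0,0]},{"gripper":0,"xyz":[0,0,0],"dr":[-0.184,0,0]},{"gripper":0,"xyz":[0,0,0],"dr":[-0.184,0,0]},{"gripper":0,"xyz":[0,0,0],"dr":[-0.184,0,0]}]'
python3 -m inch '[{"gripper":0,"xyz":[0,0,0],"dr":[-0.184,0,0]},{"gripper":0,"xyz":[0,0,0],"dr":[-0.174,0,0]},{"gripper":0,"xyz":[0,0,0],"dr":[0,0,0]}]'
python3 - <<'E'
from h import *
s=env.sense();print(s["q"],s["width"],s["eef_pos"],(Ro.from_rotvec(s["tool_rot"]).as_matrix()@np.eye(3)).round(3).tolist(),s["contact_force"])
print([rel(p) for p in [(.3,-.25,.26),(.375,0,.26),(.37,.2,.26)]],rel(r2w(-.045,0,.14)))
E
```

```text
time_s: 1.02
eef_pos: [0.2206, -0.5038, 0.2393]
tool_rot: [0.182, 1.563, -0.182]
contact_force: [-0.7, -0.5, 0.2]
width: -0.0
time_s: 1.65
eef_pos: [0.2206, -0.5038, 0.2393]
tool_rot: [-0.538, 1.503, 0.538]
contact_force: [-0.3, -0.3, 0.0]
width: 0.001
time_s: 2.02
eef_pos: [0.2206, -0.5038, 0.2393]
tool_rot: [-0.808, 1.415, 0.808]
contact_force: [-1.0, -0.6, 0.1]
width: 0.0
[ 1.37793761  0.33196788 -0.33444403  1.50078765  0.11029081  1.3274101
  2.07176275] 0.0004640750332337343 [ 0.22060261 -0.50382632  0.23929164] [[0.0, -0.861, 0.508], [0.0, 0.508, 0.861], [-1.0, -0.0, 0.0]] [-1.03121374 -0.64229966  0.14955762]
[[-0.0207, 0.0606, 0.259], [-0.0207, 0.123, 0.5124], [-0.0207, 0.2289, 0.6821]] [0.0994, 0.1741, 0.8363]
```

```bash
python3 -m inch '[{"gripper":0,"xyz":[-0.004,0.012,0.052],"dr":[0,0,0]},{"gripper":0,"xyz":[-0.004,0.012,0.052],"dr":[0,0,0]},{"gripper":0,"xyz":[-0.004,0.012,0.052],"dr":[0,0,0]},{"gripper":0,"xyz":[-0.004,0.012,0.052],"dr":[0,0,0]},{"gripper":0,"xyz":[-0.004,0.012,0.052],"dr":[0,0,0]}]'
python3 -m inch '[{"gripper":0,"xyz":[0,0.0125,0.05],"dr":[0,0,0]},{"gripper":0,"xyz":[0,0.0125,0.05],"dr":[0,0,0]},{"gripper":0,"xyz":[0,0.0125,0.05],"dr":[0,0,0]},{"gripper":0,"xyz":[0,0.0125,0.05],"dr":[0,0,0]},{"gripper":0,"xyz":[0,0.0125,0.05],"dr":[0,0,0]}]'
python3 -m inch '[{"gripper":0,"xyz":[0,0.026,0.042],"dr":[0,0,0]},{"gripper":0,"xyz":[0,0.026,0.042],"dr":[0,0,0]},{"gripper":0,"xyz":[0,0.026,0.042],"dr":[0,0,0]},{"gripper":0,"xyz":[0,0.026,0.042],"dr":[0,0,0]},{"gripper":0,"xyz":[0,0,0],"dr":[0,0,0]}]'
python3 - <<'E'
from h import *
s=env.sense();print(s["q"],s["eef_pos"],s["contact_force"],inr(s["eef_pos"]))
print(rel(r2w(-.045,0,.14)))
E
```

```text
time_s: 2.65
eef_pos: [0.301, -0.2475, 0.2597]
tool_rot: [-0.808, 1.415, 0.807]
contact_force: [0.6, -0.7, 0.4]
width: -0.003
time_s: 3.28
eef_pos: [0.3735, -0.0004, 0.2596]
tool_rot: [-0.809, 1.415, 0.806]
contact_force: [2.2, 0.2, -0.2]
width: 0.003
time_s: 3.9
eef_pos: [0.3668, 0.2007, 0.2597]
tool_rot: [-0.813, 1.411, 0.819]
contact_force: [0.5, 0.3, 0.4]
width: 0.001
[ 0.57617995  0.13553698 -1.20678758  1.77026235  0.12688161  1.32272849
  0.38950844] [0.36681797 0.20071017 0.25972143] [0.47785295 0.2688661  0.37278769] [-0.1029 -0.1552  0.2597]
[0.1201, -0.0597, 0.1542]
```

q3 is near its limit at -1.21, with a range down to -1.27. I'll go in small steps and watch it.

```bash
python3 -m inch '[{"gripper":0,"xyz":[0,-0.01,0.03],"dr":[0,0,0]},{"gripper":0,"xyz":[0,0,0],"dr":[0,0,0]}]'
python3 - <<'E'
from h import *
s=env.sense();print(s["q"].round(3) if hasattr(s["q"],'round') else s["q"],inr(s["eef_pos"]))
E
python3 -m inch '[{"gripper":0,"xyz":[0,-0.01,0.03],"dr":[0,0,0]},{"gripper":0,"xyz":[0,0,0],"dr":[0,0,0]}]'
python3 - <<'E'
from h import *
s=env.sense();print(s["q"].round(3) if hasattr(s["q"],'round') else s["q"],inr(s["eef_pos"]))
print(rel(r2w(-.045,0,.14)))
E
```

```text
time_s: 4.15
eef_pos: [0.3933, 0.2165, 0.2587]
tool_rot: [-0.807, 1.416, 0.811]
contact_force: [-0.9, -0.3, 0.3]
width: 0.0
[ 0.46   0.253 -1.186  1.702  0.237  1.349  0.27 ] [-0.0881 -0.1281  0.2587]
time_s: 4.4
eef_pos: [0.4167, 0.2369, 0.259]
tool_rot: [-0.808, 1.416, 0.81]
contact_force: [-0.3, 0.8, 0.1]
width: 0.001
[ 0.348  0.337 -1.15   1.63   0.311  1.379  0.198] [-0.0783 -0.0987  0.259 ]
[0.119, -0.0334, 0.0987]
```

```bash
python3 -m inch '[{"gripper":0,"xyz":[0.02,-0.006,0.025],"dr":[0,0,0]},{"gripper":0,"xyz":[0.02,-0.006,0.025],"dr":[0,0,0]},{"gripper":0,"xyz":[0.02,-0.006,0.025],"dr":[0,0,0]},{"gripper":0,"xyz":[0.03,-0.01,0.023],"dr":[0,0,0]},{"gripper":0,"xyz":[0.025,0,0],"dr":[0,0,0]}]'
python3 -m inch '[{"gripper":0,"xyz":[0,0,0],"dr":[0,0,0]}]'
python3 - <<'E'
from h import *
s=env.sense();print(s["q"].round(3) if hasattr(s["q"],'round') else s["q"],inr(s["eef_pos"]))
print(rel(r2w(-.045,0,.111)))
S=grab("scene");T=grab("top")
crop(S,(180,115,340,275),4,"sc2");crop(T,(200,115,340,255),4,"tc2")
E
```

```text
time_s: 5.03
eef_pos: [0.4908, 0.3062, 0.1436]
tool_rot: [-0.808, 1.416, 0.807]
contact_force: [-0.6, -0.2, 0.3]
width: -0.003
time_s: 5.15
eef_pos: [0.4889, 0.3045, 0.1427]
tool_rot: [-0.811, 1.421, 0.808]
contact_force: [-0.4, -0.5, 0.6]
width: -0.003
[ 0.053  0.633 -0.982  1.552  0.544  1.258  0.024] [-0.0505 -0.0038  0.1427]
[0.0317, -0.0055, 0.004]
```

View pics/sc2.png

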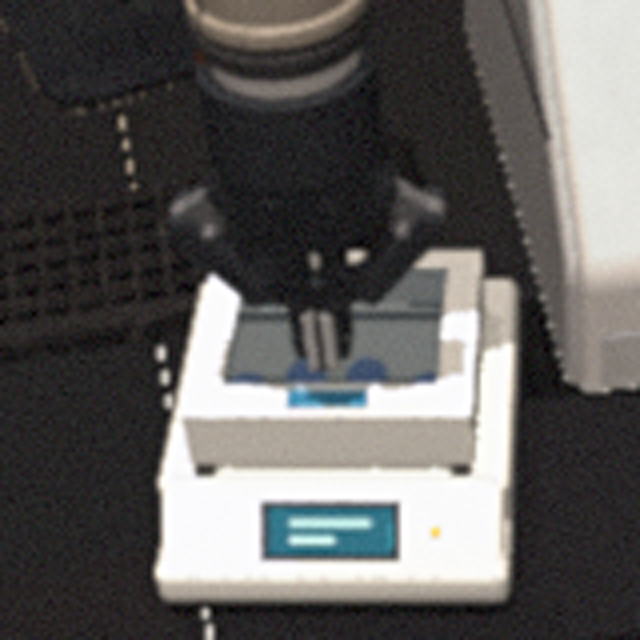

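The closed fingertips are just above the blue mark, at about (322,365) in the crop. I'll descend onto it.

```bash
python3 -m inch '[{"gripper":0,"xyz":[0.014,-0.003,0.002],"dr":[0,0,0]},{"gripper":0,"xyz":[0.014,0,0.002],"dr":[0,0,0]},{"gripper":0,"xyz":[0,0,0],"dr":[0,0,0]}]'
python3 -m inch '[{"gripper":0,"xyz":[0.004,0,0],"dr":[0,0,0]},{"gripper":0,"xyz":[0,0,0],"dr":[0,0,0]}]'
python3 -m inch '[{"gripper":0,"xyz":[0.003,0,0],"dr":[0,0,0]},{"gripper":0,"xyz":[0,0,0],"dr":[0,0,0]}]'
```

```text
time_s: 5.62
eef_pos: [0.4937, 0.3086, 0.1147]
tool_rot: [-0.811, 1.418, 0.81]
contact_force: [-0.6, -0.4, 0.2]
width: 0.001
time_s: 5.88
eef_pos: [0.4944, 0.3096, 0.1122]
tool_rot: [-0.81, 1.415, 0.81]
contact_force: [-0.8, 0.1, -0.0]
width: 0.004
time_s: 6.12
eef_pos: [0.4943, 0.3101, 0.1097]
tool_rot: [-0.81, 1.414, 0.811]
contact_force: [-0.1, 1.0, 1.9]
width: 0.003
```

```bash
python3 -m inch '[{"gripper":0,"xyz":[0.003,0,0],"dr":[0,0,0]},{"gripper":0,"xyz":[0,0,0],"dr":[0,0,0]}]'
python3 -m inch '[{"gripper":0,"xyz":[0.003,0,0],"dr":[0,0,0]},{"gripper":0,"xyz":[0,0,0],"dr":[0,0,0]}]'
```

```text
time_s: 6.38
eef_pos: [0.494, 0.3105, 0.107]
tool_rot: [-0.81, 1.414, 0.811]
contact_force: [-2.6, 0.9, 5.3]
width: 0.003
time_s: 6.62
eef_pos: [0.494, 0.3107, 0.1064]
tool_rot: [-0.81, 1.413, 0.811]
contact_force: [-5.8, -2.4, 15.7]
width: -0.0
```

The press reached its stop at about 16 N. I'll let go and draw back towards the front, clear of the cover's swing.

```bash
python3 -m inch '[{"gripper":0,"xyz":[-0.02,0.02,0],"dr":[0,0,0]},{"gripper":0,"xyz":[-0.03,0.05,0],"dr":[0,0,0]},{"gripper":0,"xyz":[-0.04,0.05,0],"dr":[0,0,0]},{"gripper":0,"xyz":[-0.03,0.02,0],"dr":[0,0,0]},{"gripper":0,"xyz":[0,0,0],"dr":[0,0,0]}]'
python3 -m inch '[{"gripper":0,"xyz":[0,0,0],"dr":[0,0,0]},{"gripper":0,"xyz":[0,0,0],"dr":[0,0,0]},{"gripper":0,"xyz":[0,0,0],"dr":[0,0,0]},{"gripper":0,"xyz":[0,0,0],"dr":[0,0,0]},{"gripper":0,"xyz":[0,0,0],"dr":[0,0,0]}]'
python3 -m inch '[{"gripper":0,"xyz":[0,0,0],"dr":[0,0,0]},{"gripper":0,"xyz":[0,0,0],"dr":[0,0,0]},{"gripper":0,"xyz":[0,0,0],"dr":[0,0,0]},{"gripper":0,"xyz":[0,0,0],"dr":[0,0,0]},{"gripper":0,"xyz":[0,0,0],"dr":[0,0,0]}]'
python3 - <<'E'
from h import *
s=env.sense();print(s["q"].round(3),inr(s["eef_pos"]))
S=grab("scene");T=grab("top")
crop(S,(180,115,340,275),4,"sc3");crop(T,(200,115,340,255),4,"tc3")
E
```

```text
time_s: 7.25
eef_pos: [0.3724, 0.3831, 0.2254]
tool_rot: [-0.812, 1.407, 0.816]
contact_force: [-0.1, -0.9, 0.2]
width: -0.002
time_s: 7.88
eef_pos: [0.3749, 0.3796, 0.2221]
tool_rot: [-0.81, 1.415, 0.81]
contact_force: [0.1, 0.1, -0.4]
width: -0.001
time_s: 8.5
eef_pos: [0.3748, 0.3797, 0.2223]
tool_rot: [-0.81, 1.415, 0.81]
contact_force: [-0.2, -0.1, -0.3]
width: 0.001
[-0.074  0.485 -1.072  1.558  0.432  1.358 -0.15 ] [-0.187   0.0031  0.2223]
```

View pics/sc3.png

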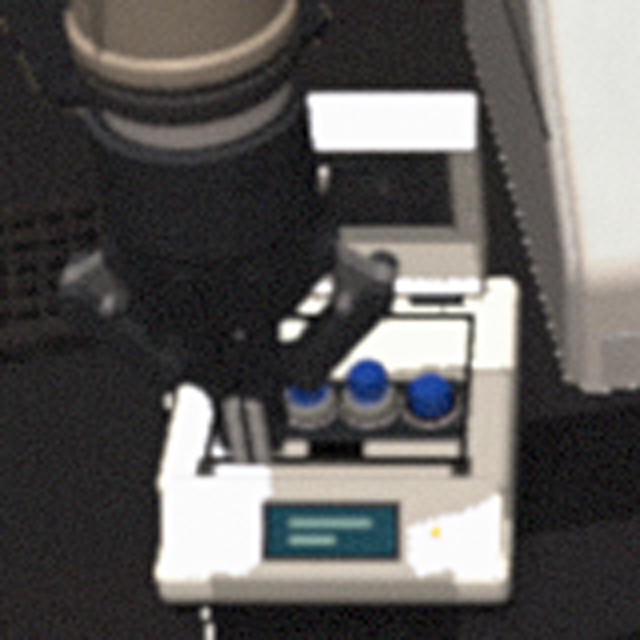

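View pics/tc3.png

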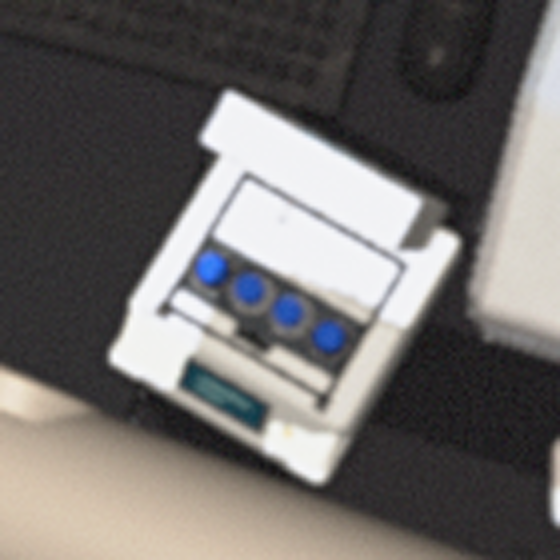

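The cover stands open in both views, leaning back at about (395,150) in the scene crop. The four caps show at (210,267), (250,288), (288,310) and (330,336) in the top crop. The gripper hides the leftmost one in the scene view, so I'll shift it aside and then measure.

```bash
python3 -m inch '[{"gripper":0,"xyz":[0,0,0.045],"dr":[0,0,0]},{"gripper":0,"xyz":[0,0,0.045],"dr":[0,0,0]},{"gripper":0,"xyz":[0,0,0],"dr":[0,0,0]}]'
python3 - <<'E'
from h import *
s=env.sense();print(s["q"].round(3),inr(s["eef_pos"]))
S=grab("scene");T=grab("top")
b=(210,165,320,275);crop(S,b,6,"sc4")
W=[r2w(-.012,y,.081) for y in(.0465,.0155,-.0155,-.0465)]
for n,d in(("s",S),("t",T)):
    print(n,"home predicted",proj(d,W).round(1).tolist(),"+12mm",proj(d,np.array(W)+[0,0,.012]).round(1).tolist())
    hsv=cv2.cvtColor(d["pixels"],cv2.COLOR_RGB2HSV);m=cv2.inRange(hsv,(108,130,60),(128,255,255))
    k,l,st,c=cv2.connectedComponentsWithStats(m)
    for i in range(1,k):
        if st[i,4]>15 and 200<c[i][0]<330 and 150<c[i][1]<260: print(n,st[i],c[i].round(1))
E
```

```text
time_s: 8.98
eef_pos: [0.4204, 0.4596, 0.2209]
tool_rot: [-0.809, 1.416, 0.813]
contact_force: [-0.8, 0.2, 0.8]
width: -0.002
[-0.29   0.656 -0.987  1.297  0.535  1.46  -0.19 ] [-0.1881  0.0951  0.2209]
s home predicted [[241.1, 210.8], [256.3, 210.7], [271.5, 210.6], [286.7, 210.6]] +12mm [[240.4, 206.5], [255.7, 206.5], [271.0, 206.4], [286.4, 206.3]]
s [267 205  10  10  72] [271.3 209.8]
s [251 206  10  10  75] [256.1 210.5]
s [236 209  12  10  92] [241.5 213.7]
s [282 209  11  10  92] [287.  213.6]
t home predicted [[252.5, 181.2], [262.2, 186.8], [272.0, 192.4], [281.8, 198.0]] +12mm [[251.9, 180.3], [261.7, 186.0], [271.5, 191.6], [281.4, 197.3]]
t [249 178   8   8  48] [252.7 182. ]
t [259 183   7   8  38] [261.8 186.7]
t [269 189   6   7  34] [271.4 192.3]
t [278 195   8   8  49] [281.8 198.8]
```

View pics/sc4.png

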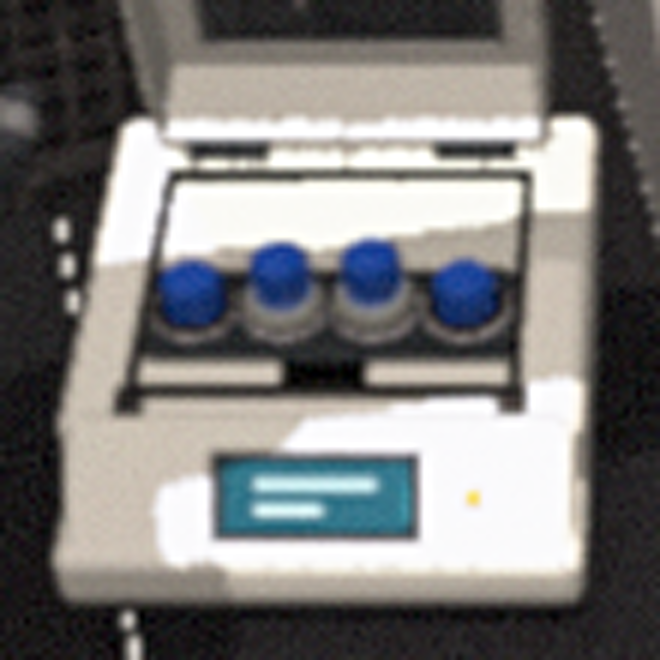

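The middle two caps, at y = ±15.5 mm, are about 10 mm high. The outer two are home. I'll go over the +15.5 well, 5 mm forward of its centre to keep clear of the cover.

```bash
python3 -m inch '[{"gripper":0,"xyz":[0.01,-0.034,-0.016],"dr":[0,0,0]},{"gripper":0,"xyz":[0.01,-0.034,-0.016],"dr":[0,0,0]},{"gripper":0,"xyz":[0.01,-0.034,-0.016],"dr":[0,0,0]},{"gripper":0,"xyz":[0.01,-0.034,-0.016],"dr":[0,0,0]},{"gripper":0,"xyz":[0.01,-0.034,-0.016],"dr":[0,0,0]}]'
python3 -m inch '[{"gripper":0,"xyz":[0.02,0,0],"dr":[0,0,0]},{"gripper":0,"xyz":[0.02,0,0],"dr":[0,0,0]},{"gripper":0,"xyz":[0,0,0],"dr":[0,0,0]}]'
python3 - <<'E'
from h import *
s=env.sense();print(s["q"].round(3),inr(s["eef_pos"]),rel(r2w(-.018,.0155,.108)))
S=grab("scene");crop(S,(180,115,340,275),4,"sc5")
E
```

```text
time_s: 9.7
eef_pos: [0.5266, 0.2999, 0.1727]
tool_rot: [-0.811, 1.415, 0.808]
contact_force: [0.0, 0.1, -0.4]
width: 0.002
time_s: 10.07
eef_pos: [0.5239, 0.3024, 0.1304]
tool_rot: [-0.813, 1.418, 0.813]
contact_force: [0.2, 0.3, 0.4]
width: 0.006
[ 0.044  0.698 -0.964  1.481  0.584  1.273  0.058] [-0.0192  0.0122  0.1304] [0.0224, -0.0012, 0.0034]
```

View pics/sc5.png

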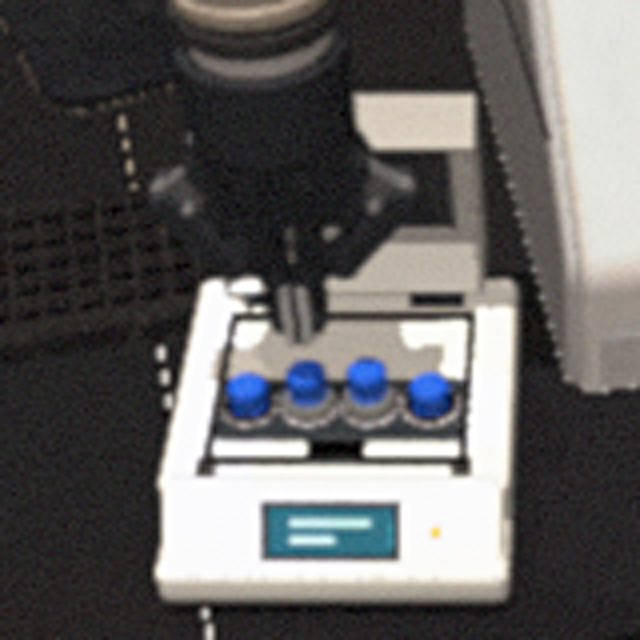

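The tip at (300,340) is above the second cap at (305,378). I'll push down.

```bash
python3 -m inch '[{"gripper":0,"xyz":[0.012,-0.001,0.003],"dr":[0,0,0]},{"gripper":0,"xyz":[0.012,0,0],"dr":[0,0,0]},{"gripper":0,"xyz":[0,0,0],"dr":[0,0,0]}]'
python3 -m inch '[{"gripper":0,"xyz":[0.005,0,0],"dr":[0,0,0]},{"gripper":0,"xyz":[0.004,0,0],"dr":[0,0,0]},{"gripper":0,"xyz":[0.004,0,0],"dr":[0,0,0]},{"gripper":0,"xyz":[0,0,0],"dr":[0,0,0]}]'
python3 -m inch '[{"gripper":0,"xyz":[0.003,0,0],"dr":[0,0,0]},{"gripper":0,"xyz":[0,0,0],"dr":[0,0,0]}]'
python3 - <<'E'
from h import *
s=env.sense();print(s["q"].round(3),inr(s["eef_pos"]))
E
```

```text
time_s: 10.5
eef_pos: [0.5281, 0.3038, 0.1068]
tool_rot: [-0.811, 1.417, 0.81]
contact_force: [-0.3, -0.3, -0.1]
width: -0.001
time_s: 11.0
eef_pos: [0.529, 0.3045, 0.0955]
tool_rot: [-0.81, 1.414, 0.81]
contact_force: [0.6, -0.5, 2.6]
width: -0.001
time_s: 11.25
eef_pos: [0.529, 0.3045, 0.0925]
tool_rot: [-0.81, 1.414, 0.81]
contact_force: [-0.2, 0.7, 3.4]
width: 0.0
[ 0.029  0.74  -0.936  1.512  0.62   1.206  0.033] [-0.0159  0.0165  0.0925]
```

```bash
for i in 1; do :; done
python3 -m inch '[{"gripper":0,"xyz":[0.003,0,0],"dr":[0,0,0]},{"gripper":0,"xyz":[0,0,0],"dr":[0,0,0]}]'
python3 -m inch '[{"gripper":0,"xyz":[0.002,0,0],"dr":[0,0,0]},{"gripper":0,"xyz":[0,0,0],"dr":[0,0,0]}]'
python3 -m inch '[{"gripper":0,"xyz":[0.002,0,0],"dr":[0,0,0]},{"gripper":0,"xyz":[0,0,0],"dr":[0,0,0]}]'
```

```text
time_s: 11.5
eef_pos: [0.529, 0.3045, 0.0894]
tool_rot: [-0.81, 1.414, 0.81]
contact_force: [-0.0, -0.3, 5.3]
width: 0.005
time_s: 11.75
eef_pos: [0.5291, 0.3047, 0.0893]
tool_rot: [-0.81, 1.414, 0.809]
contact_force: [-2.5, -2.4, 12.1]
width: 0.002
time_s: 12.0
eef_pos: [0.5291, 0.3048, 0.0892]
tool_rot: [-0.811, 1.413, 0.808]
contact_force: [-4.9, -5.6, 20.4]
width: 0.001
```

It bottomed out at z = 0.0892, with force rising to 20 N. Next is the neighbour.

```bash
python3 -m inch '[{"gripper":0,"xyz":[-0.02,0,0],"dr":[0,0,0]},{"gripper":0,"xyz":[-0.02,0.001,0],"dr":[0,0,0]},{"gripper":0,"xyz":[0,0,-0.032],"dr":[0,0,0]},{"gripper":0,"xyz":[0,0,0],"dr":[0,0,0]}]'
python3 -m inch '[{"gripper":0,"xyz":[0.018,0,0],"dr":[0,0,0]},{"gripper":0,"xyz":[0,0,0],"dr":[0,0,0]}]'
python3 - <<'E'
from h import *
s=env.sense();print(s["q"].round(3),inr(s["eef_pos"]),rel(r2w(-.017,-.0155,.09)))
E
```

```text
time_s: 12.5
eef_pos: [0.5115, 0.2753, 0.1255]
tool_rot: [-0.811, 1.416, 0.808]
contact_force: [0.3, -0.5, 0.8]
width: -0.002
time_s: 12.75
eef_pos: [0.5108, 0.2768, 0.105]
tool_rot: [-0.811, 1.418, 0.811]
contact_force: [-1.0, -0.0, -0.5]
width: -0.0
[ 0.101  0.683 -0.965  1.583  0.59   1.197  0.057] [-0.0175 -0.0165  0.105 ] [0.015, -0.0006, 0.0011]
```

```bash
python3 -m inch '[{"gripper":0,"xyz":[0.005,0,0],"dr":[0,0,0]},{"gripper":0,"xyz":[0.004,0,0],"dr":[0,0,0]},{"gripper":0,"xyz":[0.003,0,0],"dr":[0,0,0]},{"gripper":0,"xyz":[0,0,0],"dr":[0,0,0]}]'
python3 -m inch '[{"gripper":0,"xyz":[0.003,0,0],"dr":[0,0,0]},{"gripper":0,"xyz":[0,0,0],"dr":[0,0,0]}]'
python3 -m inch '[{"gripper":0,"xyz":[0.002,0,0],"dr":[0,0,0]},{"gripper":0,"xyz":[0,0,0],"dr":[0,0,0]}]'
python3 -m inch '[{"gripper":0,"xyz":[0.002,0,0],"dr":[0,0,0]},{"gripper":0,"xyz":[0,0,0],"dr":[0,0,0]}]'
```

```text
time_s: 13.25
eef_pos: [0.5118, 0.2779, 0.0956]
tool_rot: [-0.81, 1.414, 0.811]
contact_force: [-0.6, 0.3, 2.5]
width: -0.002
time_s: 13.5
eef_pos: [0.5118, 0.2779, 0.0925]
tool_rot: [-0.81, 1.414, 0.811]
contact_force: [-0.5, 0.8, 3.1]
width: -0.003
time_s: 13.75
eef_pos: [0.5118, 0.2779, 0.0904]
tool_rot: [-0.81, 1.414, 0.811]
contact_force: [-0.7, 1.5, 3.7]
width: -0.0
time_s: 14.0
eef_pos: [0.5118, 0.2779, 0.0893]
tool_rot: [-0.81, 1.414, 0.81]
contact_force: [-1.4, 0.2, 9.2]
width: -0.0
```

```bash
python3 -m inch '[{"gripper":0,"xyz":[0.002,0,0],"dr":[0,0,0]},{"gripper":0,"xyz":[0,0,0],"dr":[0,0,0]}]'
python3 -m inch '[{"gripper":0,"xyz":[-0.03,0.01,0],"dr":[0,0,0]},{"gripper":0,"xyz":[-0.04,0.01,0.01],"dr":[0,0,0]},{"gripper":0,"xyz":[-0.04,0,0.01],"dr":[0,0,0]},{"gripper":0,"xyz":[-0.04,0,0.01],"dr":[0,0,0]},{"gripper":0,"xyz":[0,0,0],"dr":[0,0,0]}]'
python3 - <<'E'
from h import *
s=env.sense();print(s["q"].round(3),inr(s["eef_pos"]),rel(r2w(.11,.015,.245)))
S=grab("scene");T=grab("top");crop(S,(180,115,340,275),4,"sc6")
for n,d in(("s",S),("t",T)):
    hsv=cv2.cvtColor(d["pixels"],cv2.COLOR_RGB2HSV);m=cv2.inRange(hsv,(108,130,60),(128,255,255))
    k,l,st,c=cv2.connectedComponentsWithStats(m)
    for i in range(1,k):
        if st[i,4]>15 and 200<c[i][0]<330 and 150<c[i][1]<260: print(n,st[i],c[i].round(1))
E
```

```text
time_s: 14.25
eef_pos: [0.5119, 0.2781, 0.0892]
tool_rot: [-0.811, 1.413, 0.809]
contact_force: [-4.0, -2.1, 17.7]
width: 0.001
time_s: 14.88
eef_pos: [0.5111, 0.3145, 0.2389]
tool_rot: [-0.809, 1.409, 0.809]
contact_force: [0.7, -0.4, -0.8]
width: -0.003
[ 0.035  0.602 -1.02   1.344  0.509  1.462  0.086] [-0.0364  0.0162  0.2389] [-0.0058, -0.1464, -0.0013]
s [236 209  12  10  93] [241.4 213.6]
s [251 208  12  11  97] [256.8 213.5]
s [267 208  11  11  95] [272.  213.4]
s [282 209  11  10  93] [287.  213.5]
```

View pics/sc6.png

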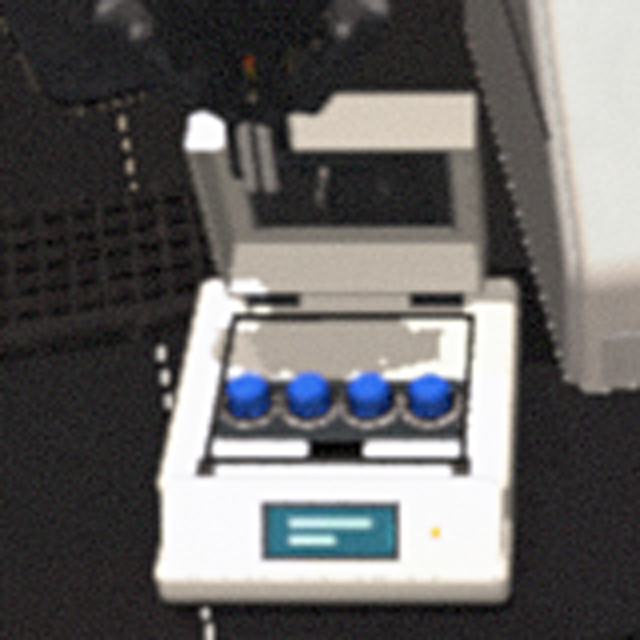

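All four caps are level at row 213.5. Now I'll go over the open cover and down behind it.

```bash
python3 -m inch '[{"gripper":0,"xyz":[-0.03,0,0],"dr":[0,0,0]},{"gripper":0,"xyz":[0,-0.05,0],"dr":[0,0,0]},{"gripper":0,"xyz":[0,-0.05,0],"dr":[0,0,0]},{"gripper":0,"xyz":[0,-0.05,0],"dr":[0,0,0]},{"gripper":0,"xyz":[0,0,0],"dr":[0,0,0]}]'
python3 - <<'E'
from h import *
s=env.sense();print(s["q"].round(3),inr(s["eef_pos"]),rel(r2w(.112,.015,.175)))
S=grab("scene");T=grab("top");crop(S,(180,65,340,225),4,"sc7");crop(T,(200,115,340,255),4,"tc7")
E
```

```text
time_s: 15.6
eef_pos: [0.6429, 0.2307, 0.2618]
tool_rot: [-0.806, 1.423, 0.8]
contact_force: [0.2, -0.7, -0.3]
width: -0.003
[ 0.057  0.754 -0.949  0.998  0.594  1.637  0.333] [0.1197 0.0108 0.2618] [0.0868, 0.0078, 0.0047]
```

View pics/sc7.png

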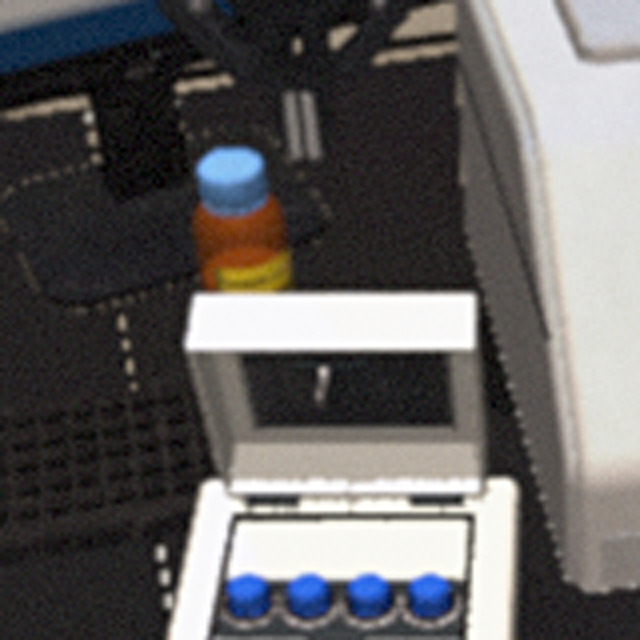

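View pics/tc7.png

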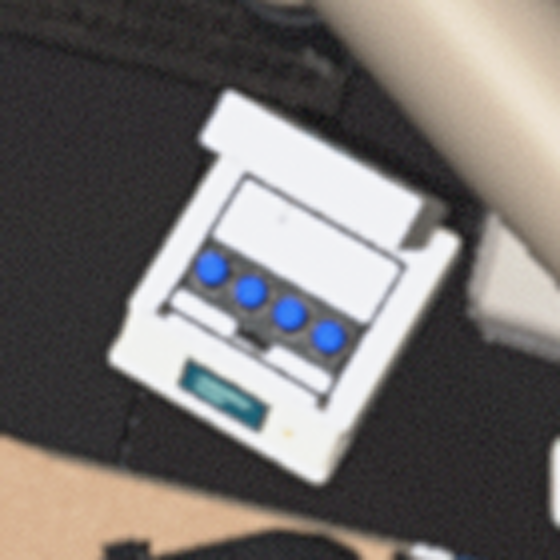

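The tip is behind the open cover and clear of it. The caps are all level at row 595 in this crop. The forearm crosses near the large instrument, so I'll check the full views before going lower.

Run:
```python
from h import *
grab("scene","s8");grab("top","t8")
```

View pics/s8.png

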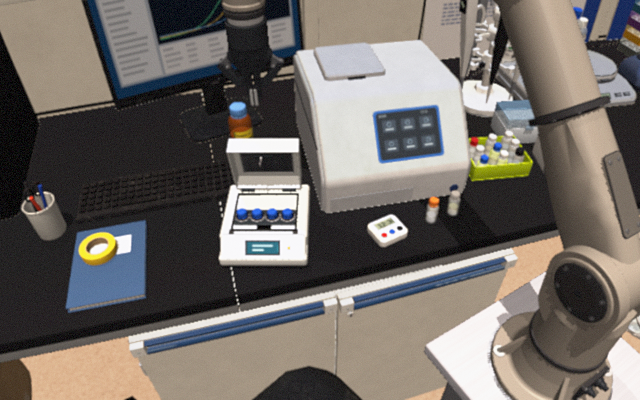

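View pics/t8.png

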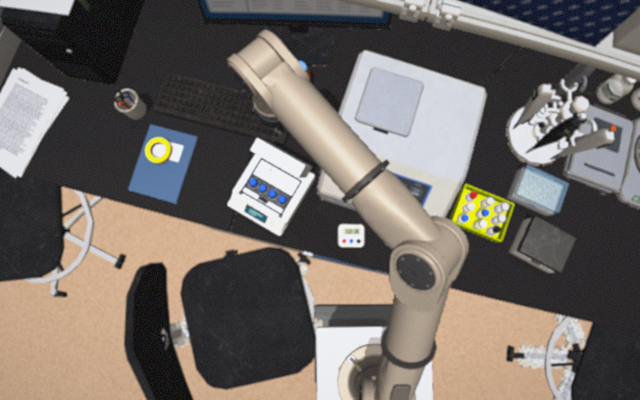

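Run:
```python
from h import *
S=grab("scene");T=grab("top")
for z in(.1,.13,.16,.19):print(z,ray(S,[(238,108)],z).round(3),ray(T,[(299,68)],z).round(3),inr(ray(T,[(299,68)],z)[0]))
s=env.sense();print(inr(s["eef_pos"]),rel(r2w(.112,.015,.175)))
```

```text
0.1 [[0.882 0.192 0.1  ]] [[0.867 0.2   0.1  ]] [0.3282 0.0981 0.1   ]
0.13 [[0.835 0.207 0.13 ]] [[0.853 0.199 0.13 ]] [0.3173 0.09   0.13  ]
0.16 [[0.789 0.222 0.16 ]] [[0.84  0.197 0.16 ]] [0.3063 0.082  0.16  ]
0.19 [[0.743 0.238 0.19 ]] [[0.826 0.196 0.19 ]] [0.2953 0.0739 0.19  ]
[0.1113 0.0149 0.2662] [0.0912, -0.0007, 0.0002]
```

The forearm is high and the bottle is about 200 mm farther back, so both are clear. I'll go down behind the cover and then follow its arc forward and down.

```bash
python3 -m inch '[{"gripper":0,"xyz":[0.03,0,0],"dr":[0,0,0]},{"gripper":0,"xyz":[0.03,0,0],"dr":[0,0,0]},{"gripper":0,"xyz":[0.024,0,0],"dr":[0,0,0]},{"gripper":0,"xyz":[0,0,0],"dr":[0,0,0]}]'
python3 - <<'E'
from h import *
s=env.sense();print(s["q"].round(3),inr(s["eef_pos"]))
E
python3 -m inch '[{"gripper":0,"xyz":[0,0.009,0],"dr":[0,0,0]},{"gripper":0,"xyz":[0,0.008,0],"dr":[0,0,0]},{"gripper":0,"xyz":[0,0.014,0],"dr":[0,0,0]},{"gripper":0,"xyz":[0.001,0.014,0],"dr":[0,0,0]},{"gripper":0,"xyz":[0,0,0],"dr":[0,0,0]}]'
python3 - <<'E'
from h import *
s=env.sense();print(s["q"].round(3),inr(s["eef_pos"]))
S=grab("scene");crop(S,(180,85,340,245),4,"sc9")
E
```

```text
time_s: 16.4
eef_pos: [0.6374, 0.2369, 0.1803]
tool_rot: [-0.813, 1.419, 0.812]
contact_force: [-0.3, -0.5, -0.6]
width: 0.002
[ 0.089  0.792 -0.941  1.162  0.616  1.47   0.289] [0.1118 0.0133 0.1803]
time_s: 17.02
eef_pos: [0.5985, 0.2619, 0.182]
tool_rot: [-0.812, 1.413, 0.813]
contact_force: [1.1, -0.4, 1.4]
width: -0.003
[ 0.083  0.741 -0.964  1.26   0.594  1.429  0.216] [0.0656 0.0151 0.182 ]
```

View pics/sc9.png

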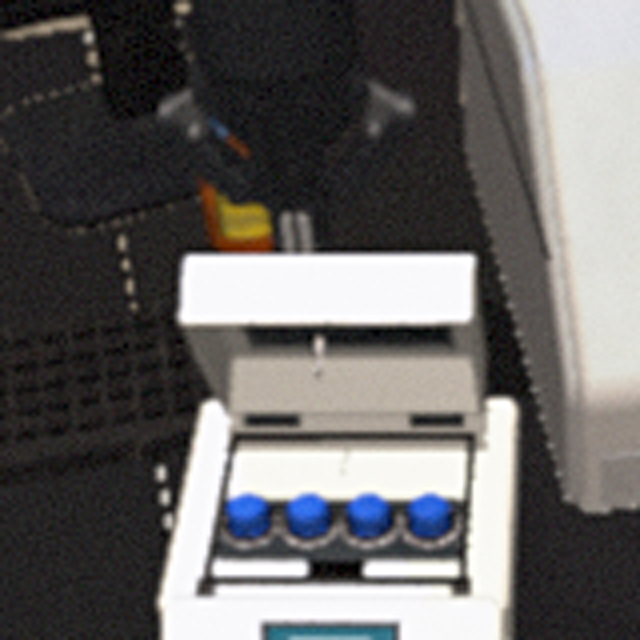

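The cover is swinging forward with the fingers behind its edge, at (297,235). I'll continue round the arc.

```bash
python3 -m inch '[{"gripper":0,"xyz":[0.003,0.014,0],"dr":[0,0,0]},{"gripper":0,"xyz":[0.004,0.013,0],"dr":[0,0,0]},{"gripper":0,"xyz":[0.006,0.013,0],"dr":[0,0,0]},{"gripper":0,"xyz":[0.007,0.012,0],"dr":[0,0,0]},{"gripper":0,"xyz":[0,0,0],"dr":[0,0,0]}]'
python3 -m inch '[{"gripper":0,"xyz":[0.009,0.011,0],"dr":[0,0,0]},{"gripper":0,"xyz":[0.010,0.010,0],"dr":[0,0,0]},{"gripper":0,"xyz":[0.012,0.009,0],"dr":[0,0,0]},{"gripper":0,"xyz":[0,0,0],"dr":[0,0,0]}]'
python3 - <<'E'
from h import *
s=env.sense();print(s["q"].round(3),inr(s["eef_pos"]))
S=grab("scene");crop(S,(180,115,340,275),4,"sc10")
E
```

```text
time_s: 17.7
eef_pos: [0.553, 0.2874, 0.1603]
tool_rot: [-0.812, 1.417, 0.814]
contact_force: [0.7, -0.6, 2.9]
width: -0.001
time_s: 18.2
eef_pos: [0.5273, 0.3021, 0.1288]
tool_rot: [-0.811, 1.417, 0.813]
contact_force: [-0.5, -0.1, 2.6]
width: 0.001
[ 0.047  0.708 -0.971  1.475  0.593  1.276  0.057] [-0.0161  0.0137  0.1288]
```

View pics/sc10.png

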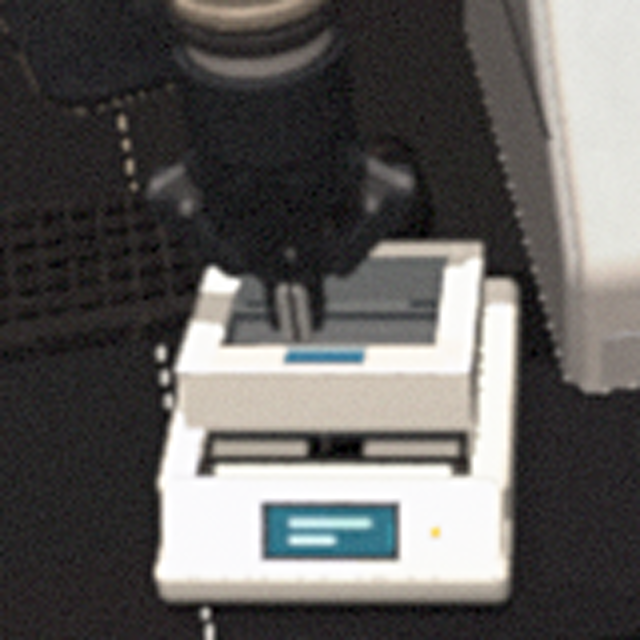

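The cover is nearly down, with the tip just behind the mark. I'll slide forward to the mark and press.

```bash
python3 -m inch '[{"gripper":0,"xyz":[0.006,0.012,0],"dr":[0,0,0]},{"gripper":0,"xyz":[0.006,0.012,0],"dr":[0,0,0]},{"gripper":0,"xyz":[0.004,0.006,0],"dr":[0,0,0]},{"gripper":0,"xyz":[0,0,0],"dr":[0,0,0]}]'
python3 -m inch '[{"gripper":0,"xyz":[0.003,0,0],"dr":[0,0,0]},{"gripper":0,"xyz":[0,0,0],"dr":[0,0,0]}]'
python3 - <<'E'
from h import *
s=env.sense();print(s["q"].round(3),inr(s["eef_pos"]))
E
```

```text
time_s: 18.75
eef_pos: [0.5046, 0.3173, 0.1154]
tool_rot: [-0.81, 1.411, 0.808]
contact_force: [2.1, -0.8, 2.2]
width: -0.004
time_s: 19.0
eef_pos: [0.5025, 0.3178, 0.1108]
tool_rot: [-0.81, 1.415, 0.812]
contact_force: [0.3, 1.0, 1.3]
width: 0.003
[ 0.022  0.701 -0.969  1.539  0.6    1.223 -0.005] [-0.0454  0.0146  0.1108]
```

```bash
python3 -m inch '[{"gripper":0,"xyz":[0.003,0,0],"dr":[0,0,0]},{"gripper":0,"xyz":[0,0,0],"dr":[0,0,0]}]'
python3 -m inch '[{"gripper":0,"xyz":[0.003,0,0],"dr":[0,0,0]},{"gripper":0,"xyz":[0,0,0],"dr":[0,0,0]}]'
```

```text
time_s: 19.25
eef_pos: [0.5022, 0.3178, 0.1078]
tool_rot: [-0.81, 1.416, 0.813]
contact_force: [-1.2, 0.7, 2.4]
width: 0.001
time_s: 19.5
eef_pos: [0.5023, 0.3179, 0.1068]
tool_rot: [-0.81, 1.415, 0.812]
contact_force: [-4.5, -0.5, 11.3]
width: -0.003
```

```bash
python3 -m inch '[{"gripper":0,"xyz":[0.002,0,0],"dr":[0,0,0]},{"gripper":0,"xyz":[0,0,0],"dr":[0,0,0]}]'
python3 -m inch '[{"gripper":0,"xyz":[-0.02,0.003,0],"dr":[0,0,0]},{"gripper":0,"xyz":[-0.03,0.04,0],"dr":[0,0,0]},{"gripper":0,"xyz":[-0.04,0.05,0],"dr":[0,0,0]},{"gripper":0,"xyz":[-0.03,0.03,0],"dr":[0,0,0]},{"gripper":0,"xyz":[0,0,0],"dr":[0,0,0]}]'
python3 -m inch '[{"gripper":0,"xyz":[0,0.02,0.03],"dr":[0,0,0]},{"gripper":0,"xyz":[0,0,0.04],"dr":[0,0,0]},{"gripper":0,"xyz":[0,0,0.02],"dr":[0,0,0]},{"gripper":0,"xyz":[0,0,0],"dr":[0,0,0]},{"gripper":0,"xyz":[0,0,0],"dr":[0,0,0]}]'
python3 -m inch '[{"gripper":0,"xyz":[0,0,0],"dr":[0,0,0]},{"gripper":0,"xyz":[0,0,0],"dr":[0,0,0]},{"gripper":0,"xyz":[0,0,0],"dr":[0,0,0]},{"gripper":0,"xyz":[0,0,0],"dr":[0,0,0]},{"gripper":0,"xyz":[0,0,0],"dr":[0,0,0]}]'
python3 - <<'E'
from h import *
s=env.sense();print(s["q"].round(3),inr(s["eef_pos"]))
S=grab("scene","s11");T=grab("top");crop(S,(180,115,340,275),4,"sc11")
for n,d in(("s",S),("t",T)):
    hsv=cv2.cvtColor(d["pixels"],cv2.COLOR_RGB2HSV);m=cv2.inRange(hsv,(92,90,90),(118,255,255))
    k,l,st,c=cv2.connectedComponentsWithStats(m)
    for i in range(1,k):
        if st[i,4]>15 and 200<c[i][0]<330 and 150<c[i][1]<260: print(n,st[i],c[i].round(1))
E
```

```text
time_s: 19.75
eef_pos: [0.5023, 0.3179, 0.1065]
tool_rot: [-0.811, 1.415, 0.811]
contact_force: [-6.1, -2.8, 17.5]
width: -0.003
time_s: 20.38
eef_pos: [0.3963, 0.3816, 0.2254]
tool_rot: [-0.813, 1.408, 0.815]
contact_force: [0.6, 0.5, -1.0]
width: 0.003
time_s: 21.0
eef_pos: [0.4275, 0.4646, 0.2212]
tool_rot: [-0.811, 1.417, 0.808]
contact_force: [0.2, 0.8, 0.2]
width: 0.001
time_s: 21.62
eef_pos: [0.4269, 0.4662, 0.2224]
tool_rot: [-0.81, 1.415, 0.81]
contact_force: [-0.1, 0.1, -0.5]
width: -0.002
[-0.303  0.677 -0.993  1.265  0.555  1.479 -0.194] [-0.1859  0.1041  0.2224]
s [252 213  19   3  55] [261.3 214. ]
s [247 242  32  12 285] [263.1 247.7]
t [255 196  11   7  25] [259.9 199.1]
t [247 206  15   9  28] [251.8 209.4]
```

View pics/sc11.png

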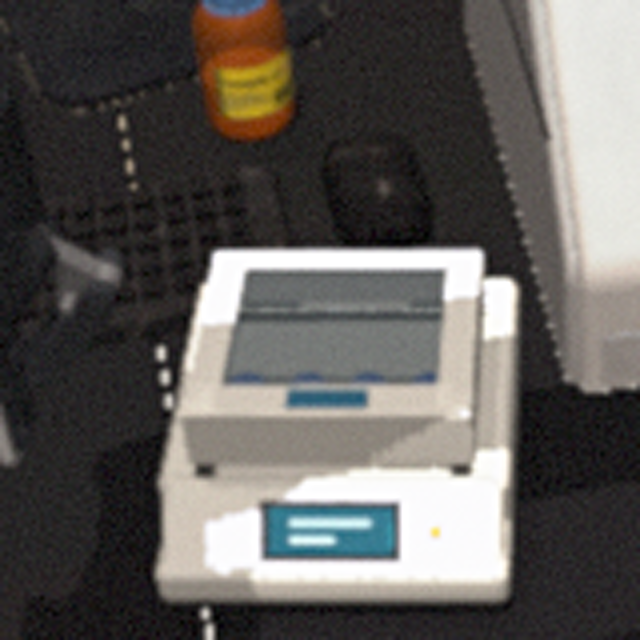

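View pics/s11.png

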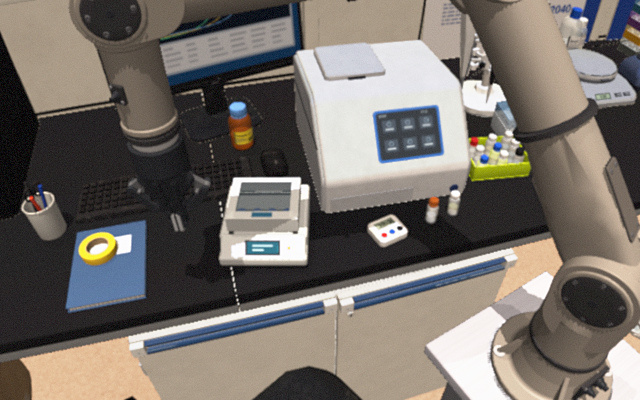

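The cover has stayed shut for about 1.9 s since I let go. The press mark is back at scene pixel (261.3,214.0), against (261.2,214.0) at the start. All four caps show the same low sliver through the window, the loose things haven't moved, and the arm is clear, so I'm handing in.

```bash
python3 -c "
from station import env
env.job_done();print(env.sense()['time_s'])"
```

```text
the job is handed in; nothing more can be done
the job is handed in; nothing more can be done
```

The job is done and handed in at about 21.7 s. I pressed the cover at its front mark until it popped open and pushed the two raised vials (the middle wells, y = ±15.5 mm) down to their stops. I then swung the cover down from behind and pressed it to its stop, at about 17 N.

**Last checks before handing in:**
- **Vials:** With the cover open, all four caps were level in the scene view, at pixel rows 213.4 to 213.6. Both pushed vials bottomed with the tool at z = 0.0892, which puts the cap tops at about 81 mm, the stated home height.
- **Cover:** It stayed shut for about 1.9 s after I let go. The press mark was back within 0.1 px of its starting place in the scene view, and within about 0.4 px in the top view, where the mark was partly in shadow.
- **Other things on the bench:** The timer and both spare vials looked unmoved; I compared them by eye only. The arm ended clear of everything.

No check failed or disagreed. My first move call was refused as invalid input because rows lacked some fields; nothing moved. The arm's third joint came to -1.21 rad on the way over (limit -1.27) but stayed in range in every reading.

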